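# Open the setting gauge and bring its pointer to the slotted tab

### The job

Swing the lid of the grey setting gauge open until it rests on its stop, then turn the black knob inside, a little at a time, until the black pointer's nose points squarely into the slot of the slotted steel tab (not at the plain tab), with no part of the nose's width outside the slot. Leave the lid open, move the pointer only by the knob and never press on it directly, and do not shift or knock over the things lying around the gauge.

Things in the scene. Friction and masses are not known exactly. Their poses are not given: they have to be found in the camera images.
- setter: the setting gauge, fixed: an open-topped grey sheet-metal case 200 (x) by 230 (y) by 85 mm high, walls 5 mm, shut by a flat lid at the start. Origin: centre of its underside; x away from the robot at yaw 0, y to its left, z up. Inside: the knob near the -y side; on the +y side a raised bed (top 48 mm high, x -85 to 85, y 29 to 109 mm) with the pointer and two steel tabs
- lid (a joint): angle of the grey lid (204 x 232 x 4 mm): 0 = closed, grows as it opens, 1.9 rad = resting on its stop, leaning back past upright. Hinged along the gauge's +y top edge, so its -y edge swings up and over towards +y. It falls shut if let go before upright and falls gently onto the stop past upright
- lid_hinge (a point): point on the hinge axis of the lid, mid-length; the axis runs along the gauge's x at gauge y +115 mm, 85 mm above the table
- lid_handle (a point): middle of the lid's handle, a round steel bar of 10 mm diameter along the gauge's x, 100 mm long between its two posts; its axis is 46 mm above the lid's underside (42 mm clear of the top face) and 208 mm from the hinge axis measured along the lid, 22 mm from the free edge. Turns with the lid
- knob (a joint): angle of the knob, grows clockwise seen from above, range 0 to 7 rad, stays where left. A screw couples it to the pointer: each rad clockwise carries the pointer 12 mm towards the gauge's +x (3.5 rad puts it at gauge x = 0). At 0 the knob's grip bar lies along the gauge's x; the bar's direction in the gauge is minus this angle about z
- knob_grip (a point): the point to grip on the knob's vertical axis, at gauge x 0, y -50 mm, 61 mm above the table; x axis along the bar. The knob: black disc 68 mm across (top 36 mm above the table) with an upright grip bar 64 mm long, 16 mm wide, its top 78 mm above the table (7 mm below the rim). Inner face of the case wall 60 mm from the axis on the -y side
- pointer: the black pointer: a slide 28 x 18 x 12 mm with a nose 4 mm wide and 16 mm long pointing to the gauge's +y. Origin: at the tip of the nose, at gauge y +68 mm, 50 mm above the table (its underside). Same axes as the gauge; moves only along the gauge's x
- slot_tab: the slotted dark steel tab, fixed on the bed: 26 mm wide (x), 29 mm long (y), 10 mm thick, with a slot 8 mm wide and 15 mm deep open towards the pointer, like a fork. Origin: middle of the slot's mouth, on its underside, gauge y +71 mm; same axes as the gauge. It stands 20 to 34 mm to one or the other side (gauge x) of the bed's middle
- plain_tab: the plain dark steel tab, fixed on the bed: the same outer size without a slot, on the other side of the bed's middle; not to be pointed at. Origin: middle of its edge nearest the pointer, on its underside
- plug_a: loose steel connector plug standing upright, 35 mm across, 75 mm high; origin at the centre of its foot
- plug_b: a second plug, the same
- plug_c: a third plug, the same
- bottle: loose amber bottle, 60 mm across, 130 mm high, standing upright; origin at the centre of its foot
- tweezers: loose steel tweezers lying flat, 140 mm long along their x, 8 mm high; origin under their middle
- parts_box: loose clear plastic box, open on top, 80 x 100 x 35 mm; origin under its centre
- bin: loose small blue bin, open on top, 160 x 110 x 70 mm; origin under its centre

How it is judged:
By the outcome, as a careful person would: the job done as asked, in the order asked, and still so for the second after the job is handed in, with the robot touching nothing.
It also fails if it takes over 72 s, if anything falls off the work surface, if the arm or the gripper's body presses on something with over 40 N, if the wrist force passes 120 N, or if a joint passes its speed limit or range.

### The arm

A 6-joint arm with a two-finger parallel gripper is mounted at the origin on the work surface. World frame = base frame: x ahead of the robot, y to its left, z up, the work surface at z = 0. Lengths are in m, angles in rad, forces in N, time in s.
With the tool pointing down it reaches from about 0.325 to 0.85 m from the base axis. Payload 4.4 kg.
Tool frame: the origin (TCP) lies midway between the tips of the shut fingers; the grasp point (between the pads) lies 19 mm behind it; z points along the fingers, y is the line along which they close (so a half turn about z gives the same grasp; the last joint's range is limited). The gripper opens to 94 mm and grips with 3 to 60 N. Pads are 16 mm wide; open, the fingers measure 119 mm over their backs; the gripper's body (75 mm by 177 mm) begins 78 mm behind the grasp point.
Start: joints at [1.087, 0.207, 1.542, -0, 1.393, -0.15], TCP at [0.188, 0.543, 0.169] pointing down, gripper open.
Joint ranges: [-2.73, 2.73], [-0.86, 2.22], [0.23, 2.46], [-1.11, 4.25], [0.08, 2.63], [-2.82, 2.82]. Speed limits (rad/s): [2.79, 2.79, 3.14, 3.14, 3.14, 3.14].

### API

Orientations are given as [roll, pitch, yaw] about the fixed x, y, z axes, in that order (R = Rz(yaw) Ry(pitch) Rx(roll)).
In Python, from station import arm, eyes gives the robot as it stands.
- The arm moves only by the tool send_rows, never from a script. Its argument "deltas" is a list of rows, each an object of numbers: "wx", "wy", "wz": the turn, a rotation vector about the tool's x, y, z in rad; "dx", "dy", "dz": the shift along the tool's x, y, z in cm; "jaw": the opening, from -1 (shut) to 1 (fully open), so that 0 is half open. A call has 1 to 8 rows; each row is the pose to reach, as a shift and turn from the pose commanded when the call began, along the tool's axes at that moment; what a row does not reach only later rows make up. A row lasts 1/10 s, in which the tool goes at most 50 mm and 8.59 degrees, less where a joint would pass 70% of its speed; a pose out of reach is approached as far as the arm can. A call with a gripper value outside its range is refused whole. The fingers move at their own pace and stop on an object; "grip_force" is the grip in N (left out, the last holds). Time passes only in rows, so rows that repeat a pose let the fingers close. It gives the time, the measured TCP pose, the force, the opening and the grip force at its end, in the units of the state.
- arm.sense(): the state, without advancing time (a new reading comes with each control period).
- eyes.read_camera(name): name is "side" or "top"; returns a dict with "image" (384x512x3 uint8, red, green, blue), "camera_matrix" (3x3 intrinsics, pixels), "R" (3x3) and "t" (3): a world point X has camera coordinates R X + t. Camera axes: x right, y down, z forward; pixel columns grow to the right and rows downward; lengths in m; the calibration is good to about 2 mm. A picture is of the moment at which its call begins. There is no depth.
- arm.close_job(): hands the job in; it is judged then, once.
The state is a dict: "time_s": time; "q": joint angles; "joint_vel": joint speeds; "joint_torque": joint torques, N m; "tool_pos": TCP position; "orientation": TCP orientation; "ft_force": force on the tool from outside, world axes, zero at the start; "ft_torque": the same for the moment, N m; "opening": opening from 0.0 (shut) to 1.0 (fully open); "grasp_force": force on a finger pad.
Only numpy, scipy, OpenCV 4.12 (cv2) and the standard library are available. Lean on these libraries where they do the work, as an engineer would, in place of code of your own. Each camera call takes 0.05 s, during which the arm holds its last target. There are 200 camera calls.

## Working session

There is one attempt and no reset: what is moved stays moved. The work goes in short steps, Python scripts to look and compute and a tool call to move; the robot and the scene stay as the last step left them, time stands still between calls to the robot, and variables do not carry over. Pictures are saved under pics/ and viewed, at most 10 in all, crops included, and the job is handed in when it is done.

Besides the shell and the picture viewer there is one more tool, called after "Call:" as name(argument=value, ...), one argument or row to a line, values as JSON. send_rows: Moves the arm, as the interface text tells. Its arguments: {"type":"object","properties":{"deltas":{"type":"array","items":{"type":"object","properties":{"wx":{"type":"number"},"wy":{"type":"number"},"wz":{"type":"number"},"dx":{"type":"number"},"dy":{"type":"number"},"dz":{"type":"number"},"jaw":{"type":"number"}}}},"grip_force":{"type":"number"}},"required":["deltas"]}

```bash
ls; mkdir -p pics
cat > h.py <<'E'
import numpy as np,cv2
from station import arm,eyes
def cam(n):
    c=eyes.read_camera(n); return c['image'],np.array(c['camera_matrix']),np.array(c['R']),np.array(c['t'])
def ray(c,u,v):
    _,K,R,t=c; d=R.T@np.linalg.solve(K,[u,v,1.]); return -R.T@t,d
def onz(c,u,v,z):
    o,d=ray(c,u,v); return o+d*(z-o[2])/d[2]
def two(c1,p1,c2,p2):
    o1,d1=ray(c1,*p1);o2,d2=ray(c2,*p2)
    s=np.linalg.lstsq(np.c_[d1,-d2],o2-o1,rcond=None)[0]
    a,b=o1+d1*s[0],o2+d2*s[1]; return (a+b)/2,np.linalg.norm(a-b)
def proj(c,X):
    _,K,R,t=c; p=K@(R@np.array(X)+t); return p[:2]/p[2]
def save(c,n): cv2.imwrite('pics/'+n,cv2.cvtColor(c[0],cv2.COLOR_RGB2BGR))
E
python3 - <<'E'
from h import *
for n in('side','top'):
    c=cam(n); save(c,n+'0.png'); print(n,c[1].tolist(),(-c[2].T@c[3]).round(3),c[2].round(2).tolist())
print(arm.sense())
E
```

```text
pics
side [[361.02151275313855, 0.0, 254.87621689109972], [0.0, 361.02151275313855, 190.63781407675555], [0.0, 0.0, 1.0]] [ 0.254 -0.411  0.682] [[0.78, -0.62, 0.0], [-0.47, -0.6, -0.65], [0.4, 0.51, -0.76]]
top [[384.7480961828963, 0.0, 253.03111738250274], [0.0, 384.7480961828963, 194.03124596830517], [0.0, 0.0, 1.0]] [ 0.442 -0.024  1.003] [[-0.03, -1.0, -0.02], [-0.99, 0.03, -0.15], [0.15, 0.01, -0.99]]
{'time_s': 0.1, 'q': array([ 1.08648702e+00,  2.07353222e-01,  1.54278594e+00, -2.39589452e-05,
        1.39351640e+00, -1.50501920e-01]), 'joint_vel': array([ 9.95630581e-05, -1.30259546e-03, -3.35054265e-03,  2.54292850e-04,
       -1.14887580e-03,  5.56235155e-04]), 'joint_torque': array([-3.86897900e-04, -3.71863282e+01, -2.82291591e+01,  7.00500794e-02,
        3.11695773e-02, -6.11391897e-05]), 'tool_pos': array([0.18803669, 0.54253533, 0.16770848]), 'orientation': array([-3.13954953e+00, -2.85992297e-04,  2.80778922e+00]), 'ft_force': array([ 0.54250602, -0.30444894, -0.14353156]), 'ft_torque': array([0.03298849, 0.02163108, 0.03507436]), 'grasp_force': 0.0, 'opening': 0.9969917257530339}
```

View pics/top0.png

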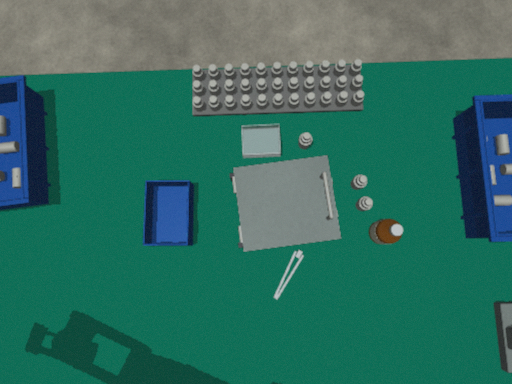

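View pics/side0.png

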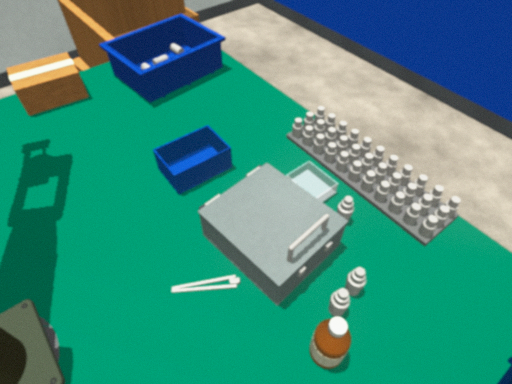

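The top view shows the lid with corners at about (233,166), (328,156), (340,240) and (243,250). The handle runs from (324,174) to (332,218), on the right (-y) side. Plugs stand at (306,140), (360,182) and (366,204), and the bottle at (388,232). In the side view the handle runs from (290,250) to (328,218).

```bash
python3 - <<'E'
from h import *
T=cam('top');S=cam('side')
hs=cv2.cvtColor(T[0],cv2.COLOR_RGB2HSV)
m=((hs[...,1]<45)&(hs[...,2]>90)).astype(np.uint8); m[:145]=0;m[255:]=0;m[:,:225]=0;m[:,345:]=0
m=cv2.morphologyEx(m,cv2.MORPH_OPEN,np.ones((7,7)))
k=max(cv2.findContours(m,0,2)[0],key=cv2.contourArea)
r=cv2.minAreaRect(k);b=cv2.boxPoints(r);print(r,b.round(1).tolist())
P=np.array([onz(T,u,v,.087) for u,v in b]);print(P.round(4).tolist(),P.mean(0).round(4))
for i in range(4):
    e=P[(i+1)%4]-P[i];print(np.linalg.norm(e).round(4),np.degrees(np.arctan2(e[1],e[0])).round(2))
# handle bright
for n,c,box in(('T',T,(165,230,315,340)),('S',S,(205,265,280,335))):
    g=cv2.cvtColor(c[0],cv2.COLOR_RGB2GRAY).astype(int);a,bb,l,rr=box
    sub=g[a:bb,l:rr];mm=(sub>200).astype(np.uint8)
    kk=max(cv2.findContours(mm,0,2)[0],key=cv2.contourArea)+np.array([l,a]);q=cv2.minAreaRect(kk);print(n,sub.max(),q,cv2.boxPoints(q).round(1).tolist())
for z in(.1,.131): print(z,onz(T,324.5,175,z),onz(T,331,217,z))
E
python3 - <<'E'
import sys;sys.path.insert(0,'.')
from h import *
T=cam('top');S=cam('side')
a=cv2.resize(T[0][150:260,220:350],None,fx=5,fy=5,interpolation=2)
b=cv2.resize(S[0][160:300,195:355],None,fx=4,fy=4,interpolation=2)
o=np.zeros((560,800,3),np.uint8);a=cv2.resize(a,(400,338));b=cv2.resize(b,(400,350));o[:338,:400]=a;o[:350,400:]=b
cv2.imwrite('pics/crop1.png',o[:350,:,::-1])
E
```

```text
((284.930908203125, 203.07489013671875), (83.51698303222656, 99.92816162109375), 82.50414276123047) [[229.89999389648438, 168.1999969482422], [329.0, 155.1999969482422], [339.8999938964844, 238.0], [240.8000030517578, 251.0]]
[[0.6439, 0.0442, 0.087], [0.6688, -0.198, 0.087], [0.4678, -0.2123, 0.087], [0.4437, 0.0221, 0.087]] [ 0.556 -0.086  0.087]
0.2434 -84.13
0.2015 -175.9
0.2357 95.87
0.2014 6.3Traceback (most recent call last):
  File "<stdin>", line 15, in <module>
ValueError: max() iterable argument is empty
```

View pics/crop1.png

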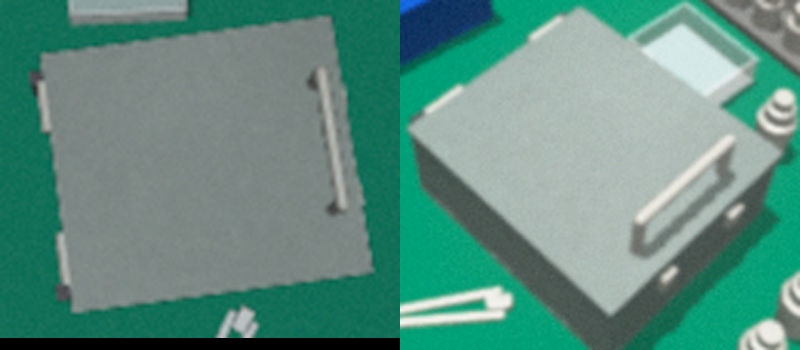

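In the crop the lid corners and the handle ends are clear: top (324.0,172.1) and (331.1,218.7), side (327.4,215.2) and (291.4,248.8). Now I'll triangulate them.

Run:
```python
from h import *
T=cam('top');S=cam('side')
tt=[(324.0,172.1),(331.1,218.7),(233,167.9),(327.2,155.2),(341.2,237.8),(244.4,251.5)]
ss=[(327.4,215.2),(291.4,248.8),(267,162.8),(347.8,222),(279.8,285.6),(199,212)]
X=[]
for a,b in zip(tt,ss):
    x,e=two(T,a,S,b);X.append(x);print(x.round(4),round(e,4))
h=X[0]-X[1];print('handle len',np.linalg.norm(h),'yaw',np.degrees(np.arctan2(h[1],h[0])),(X[0]+X[1])/2)
P=np.array([onz(T,u,v,.089) for u,v in tt[2:]]);print(P.round(4))
for i in range(4):
    e=P[(i+1)%4]-P[i];print(np.linalg.norm(e).round(4),np.degrees(np.arctan2(e[1],e[0])).round(2))
print('lid centre',P.mean(0),np.mean(X[2:],0))
for n,u,v in(('pa',306,140),('pb',360,182),('pc',366,204)): print(n,onz(T,u,v,.05))
print('bottle',onz(T,397,230,.13),'box far/left',onz(T,243,127,.035),onz(T,280,157,.035),'bin',onz(T,191,183,.07),onz(T,191,243,.07))
```

```text
[ 0.6181 -0.1757  0.1302] 0.0007
[ 0.5122 -0.1873  0.1308] 0.0043
[0.6449 0.0364 0.0867] 0.0011
[ 0.6691 -0.1937  0.0837] 0.0012
[ 0.4677 -0.2148  0.0889] 0.0008
[0.4432 0.0133 0.0866] 0.002
handle len 0.10654066799865364 yaw 6.239415828631178 [ 0.56512859 -0.18153856  0.13051635]
[[ 0.6439  0.0366  0.089 ]
 [ 0.6683 -0.1932  0.089 ]
 [ 0.468  -0.215   0.089 ]
 [ 0.4423  0.0136  0.089 ]]
0.231 -83.94
0.2015 -173.79
0.23 96.42
0.2029 6.49
lid centre [ 0.55562535 -0.08948024  0.089     ] [ 0.55622878 -0.08969865  0.08647954]
pa [ 0.71941613 -0.1486845   0.05      ]
pb [ 0.60655157 -0.27837531  0.05      ]
pc [ 0.55072557 -0.28943805  0.05      ]
bottle [ 0.48081416 -0.33234533  0.13      ] box far/left [0.76417797 0.01188687 0.035     ] [ 0.68074467 -0.08167411  0.035     ] bin [0.61322945 0.1424441  0.07      ] [0.46606373 0.14292292 0.07      ]
```

```bash
cat >> h.py <<'E'
from scipy.spatial.transform import Rotation as Ro
G0=np.array([.5555,-.088,0]);GY=.109
GR=Ro.from_euler('z',GY).as_matrix()
def g(x,y,z): return G0+GR@np.array([x,y,z])   # gauge -> world (m)
def d(pts):   # pts: (world xyz, yaw tool-down)
    s=arm.sense();R=Ro.from_euler('xyz',s['orientation'])
    for p,yaw in pts:
        dp=R.inv().apply(np.array(p)-s['tool_pos'])*100
        w=(R.inv()*Ro.from_euler('xyz',[np.pi,0,yaw])).as_rotvec()
        print('dxyz',dp.round(2),'w',w.round(3))
def st():
    s=arm.sense();print(s['time_s'],s['tool_pos'].round(4),s['orientation'].round(3),'q',s['q'].round(2),'F',s['ft_force'].round(1),'op',round(s['opening'],3),round(s['grasp_force'],1))
E
python3 -c "
from h import *
s=arm.sense()
d([(s['tool_pos']+[0,0,.09],s['orientation'][2]),(np.r_[.37,.18,.26],3.03),(np.r_[g(0,-.093,0)[:2],.24],3.25)])"
```

```text
dxyz [ 0. -0. -9.] w [-0. -0.  0.]
dxyz [-29.06 -28.36  -9.13] w [-0.    -0.    -0.222]
dxyz [-59.35 -56.01  -7.13] w [-0.    -0.    -0.442]
```

Call:
send_rows(
  deltas=[
    {"dz": -5},
    {"dz": -9},
    {"dx": -29, "dy": -28.4, "dz": -9, "wz": -0.22},
    {"dx": -29, "dy": -28.4, "dz": -9, "wz": -0.22},
    {"dx": -29, "dy": -28.4, "dz": -9, "wz": -0.22},
    {"dx": -29, "dy": -28.4, "dz": -9, "wz": -0.22},
    {"dx": -29, "dy": -28.4, "dz": -9, "wz": -0.22},
    {"dx": -29, "dy": -28.4, "dz": -9, "wz": -0.22},
  ],
  grip_force=25,
)

```text
schema error: expected keys wx, wy, wz, dx, dy, dz, jaw
```

```bash
python3 -c "
from h import *
st();d([(np.r_[g(0,-.093,0)[:2],.20],3.25)])"
```

```text
0.4 [0.1883 0.5431 0.1686] [-3.141 -0.     2.808] q [ 1.09  0.21  1.54  0.    1.39 -0.15] F [ 0.5  0.2 -0.6] op 1.001 0.0
dxyz [-59.35 -56.01  -3.13] w [-0.    -0.    -0.442]
```

Call:
send_rows(
  deltas=[
    {"dx": 0, "dy": 0, "dz": -9, "wx": 0, "wy": 0, "wz": 0, "jaw": 0.2},
    {"dx": 0, "dy": 0, "dz": -9, "wx": 0, "wy": 0, "wz": 0, "jaw": 0.2},
    {"dx": -29, "dy": -28.4, "dz": -9, "wx": 0, "wy": 0, "wz": -0.22, "jaw": 0.2},
    {"dx": -29, "dy": -28.4, "dz": -9, "wx": 0, "wy": 0, "wz": -0.22, "jaw": 0.2},
    {"dx": -29, "dy": -28.4, "dz": -9, "wx": 0, "wy": 0, "wz": -0.22, "jaw": 0.2},
    {"dx": -29, "dy": -28.4, "dz": -9, "wx": 0, "wy": 0, "wz": -0.22, "jaw": 0.2},
    {"dx": -29, "dy": -28.4, "dz": -9, "wx": 0, "wy": 0, "wz": -0.22, "jaw": 0.2},
    {"dx": -29, "dy": -28.4, "dz": -9, "wx": 0, "wy": 0, "wz": -0.22, "jaw": 0.2},
  ],
  grip_force=25,
)

```text
time_s: 1.2
tool_pos: [0.3221, 0.2741, 0.259]
orientation: [3.141, 0.001, 3.029]
ft_force: [0.8, -0.2, 0.4]
opening: 0.597
grasp_force: 0.0
```

```bash
python3 -c "
from h import *
st();d([(np.r_[g(0,-.093,0)[:2],.19],3.25)])"
```

```text
1.2 [0.3221 0.2741 0.259 ] [3.141e+00 1.000e-03 3.029e+00] q [ 0.5  -0.19  1.76 -0.    1.57 -0.96] F [ 0.8 -0.2  0.4] op 0.597 0.0
dxyz [-29.32 -42.42   6.91] w [ 0.     0.001 -0.221]
```

Call:
send_rows(
  deltas=[
    {"dx": -29, "dy": -42, "dz": 3, "wx": 0, "wy": 0, "wz": -0.221, "jaw": 0.2},
    {"dx": -29, "dy": -42, "dz": 3, "wx": 0, "wy": 0, "wz": -0.221, "jaw": 0.2},
    {"dx": -29, "dy": -42, "dz": 3, "wx": 0, "wy": 0, "wz": -0.221, "jaw": 0.2},
    {"dx": -29, "dy": -42, "dz": 3, "wx": 0, "wy": 0, "wz": -0.221, "jaw": 0.2},
    {"dx": -29, "dy": -42, "dz": 3, "wx": 0, "wy": 0, "wz": -0.221, "jaw": 0.2},
    {"dx": -29, "dy": -42, "dz": 3, "wx": 0, "wy": 0, "wz": -0.221, "jaw": 0.2},
    {"dx": -29, "dy": -42, "dz": 3, "wx": 0, "wy": 0, "wz": -0.221, "jaw": 0.2},
    {"dx": -29, "dy": -42, "dz": 3, "wx": 0, "wy": 0, "wz": -0.221, "jaw": 0.2},
  ],
)

```text
time_s: 2.0
tool_pos: [0.506, -0.0699, 0.236]
orientation: [-3.142, 0.001, -3.035]
ft_force: [1.2, 0.6, -0.6]
opening: 0.599
grasp_force: 0.0
```

```bash
python3 -c "
from h import *
st();d([(np.r_[g(0,-.093,0)[:2],.19],3.25)])"
```

```text
2.0 [ 0.506  -0.0699  0.236 ] [-3.142e+00  1.000e-03 -3.035e+00] q [-0.31  0.02  1.61  0.    1.51 -1.98] F [ 1.2  0.6 -0.6] op 0.599 0.0
dxyz [ -4.75 -11.62   4.61] w [-0.     0.001 -0.002]
```

Call:
send_rows(
  deltas=[
    {"dx": -4.4, "dy": -11, "dz": 4, "wx": 0, "wy": 0, "wz": 0, "jaw": 0.1},
    {"dx": -4.4, "dy": -11, "dz": 4, "wx": 0, "wy": 0, "wz": 0, "jaw": 0.1},
    {"dx": -4.4, "dy": -11, "dz": 4, "wx": 0, "wy": 0, "wz": 0, "jaw": 0.1},
    {"dx": -4.4, "dy": -11, "dz": 4, "wx": 0, "wy": 0, "wz": 0, "jaw": 0.1},
    {"dx": -4.4, "dy": -11, "dz": 4, "wx": 0, "wy": 0, "wz": 0, "jaw": 0.1},
    {"dx": -4.4, "dy": -11, "dz": 4, "wx": 0, "wy": 0, "wz": 0, "jaw": 0.1},
  ],
)

```text
time_s: 2.6
tool_pos: [0.5608, -0.1714, 0.1967]
orientation: [-3.142, 0.001, -3.033]
ft_force: [-0.5, 0.8, -0.4]
opening: 0.552
grasp_force: 0.0
```

```bash
python3 -c "
from h import *
st();d([(np.r_[g(0,-.093,0)[:2],.113],3.25)])"
```

```text
2.6 [ 0.5608 -0.1714  0.1967] [-3.142e+00  1.000e-03 -3.033e+00] q [-0.44  0.21  1.48  0.    1.45 -2.12] F [-0.5  0.8 -0.4] op 0.552 0.0
dxyz [-0.38 -0.95  8.37] w [-0.     0.001 -0.   ]
```

Call:
send_rows(
  deltas=[
    {"dx": -0.4, "dy": -0.8, "dz": 2, "wx": 0, "wy": 0, "wz": 0, "jaw": 0.1},
    {"dx": -0.4, "dy": -0.8, "dz": 5, "wx": 0, "wy": 0, "wz": 0, "jaw": 0.1},
    {"dx": -0.4, "dy": -0.8, "dz": 8.3, "wx": 0, "wy": 0, "wz": 0, "jaw": 0.1},
    {"dx": -0.4, "dy": -0.8, "dz": 8.3, "wx": 0, "wy": 0, "wz": 0, "jaw": 0.1},
    {"dx": -0.4, "dy": -0.8, "dz": 8.3, "wx": 0, "wy": 0, "wz": 0, "jaw": -0.3},
    {"dx": -0.4, "dy": -0.8, "dz": 8.3, "wx": 0, "wy": 0, "wz": 0, "jaw": -0.7},
    {"dx": -0.4, "dy": -0.8, "dz": 8.3, "wx": 0, "wy": 0, "wz": 0, "jaw": -1},
    {"dx": -0.4, "dy": -0.8, "dz": 8.3, "wx": 0, "wy": 0, "wz": 0, "jaw": -1},
  ],
  grip_force=25,
)

```text
time_s: 3.4
tool_pos: [0.5668, -0.1805, 0.1148]
orientation: [-3.14, 0.003, -3.034]
ft_force: [0.3, -0.3, -0.0]
opening: 0.246
grasp_force: 0.0
```

```bash
python3 -c "
from h import *
st();d([(np.r_[g(0,-.093,0)[:2],.113],3.25)])"
```

```text
3.4 [ 0.5668 -0.1805  0.1148] [-3.140e+00  3.000e-03 -3.034e+00] q [-0.45  0.29  1.55  0.    1.3  -2.13] F [ 0.3 -0.3 -0. ] op 0.246 0.0
dxyz [0.12 0.01 0.18] w [-0.002  0.003 -0.001]
```

Call:
send_rows(
  deltas=[
    {"dx": 0, "dy": 0, "dz": 0, "wx": 0, "wy": 0, "wz": 0, "jaw": -1},
    {"dx": 0, "dy": 0, "dz": 0, "wx": 0, "wy": 0, "wz": 0, "jaw": -1},
    {"dx": 0, "dy": 0, "dz": 0, "wx": 0, "wy": 0, "wz": 0, "jaw": -1},
    {"dx": 0, "dy": 0, "dz": 0, "wx": 0, "wy": 0, "wz": 0, "jaw": -1},
  ],
  grip_force=25,
)

```text
time_s: 3.8
tool_pos: [0.5656, -0.1801, 0.1128]
orientation: [3.141, -0.0, -3.034]
ft_force: [-0.1, 0.7, 0.3]
opening: 0.006
grasp_force: 0.0
```

```bash
python3 -c "
from h import *
st()
print('th, shift along tool y (gauge +y), tool z, cm')
for th in np.arange(0,1.91,.1): print(round(th,2), round(20.8-20.8*np.cos(th)+4.6*np.sin(th),1), round(-(20.8*np.sin(th)+4.6*np.cos(th)-4.6),1))"
```

```text
3.8 [ 0.5656 -0.1801  0.1128] [ 3.141 -0.    -3.034] q [-0.45  0.29  1.55  0.    1.29 -2.13] F [-0.1  0.7  0.3] op 0.006 0.0
th, shift along tool y (gauge +y), tool z, cm
0.0 0.0 -0.0
0.1 0.6 -2.1
0.2 1.3 -4.0
0.3 2.3 -5.9
0.4 3.4 -7.7
0.5 4.8 -9.4
0.6 6.2 -10.9
0.7 7.9 -12.3
0.8 9.6 -13.5
0.9 11.5 -14.6
1.0 13.4 -15.4
1.1 15.5 -16.0
1.2 17.6 -16.5
1.3 19.7 -16.7
1.4 21.8 -16.7
1.5 23.9 -16.5
1.6 26.0 -16.1
1.7 28.0 -15.4
1.8 30.0 -14.6
1.9 31.9 -13.6
```

The fingers closed fully, so they missed the bar. I'll look.

Run:
```python
from h import *
T=cam('top');S=cam('side')
s=arm.sense()['tool_pos'];print('tcp px',proj(T,s),proj(S,s))
a=cv2.resize(T[0][130:260,250:380],(400,400),interpolation=2)
b=cv2.resize(S[0][170:300,235:365],(400,400),interpolation=2)
cv2.imwrite('pics/crop2.png',np.hstack([a,b])[...,::-1])
```

```text
tcp px [325.74990676 195.77629156] [308.09127467 236.14499784]
```

View pics/crop2.png

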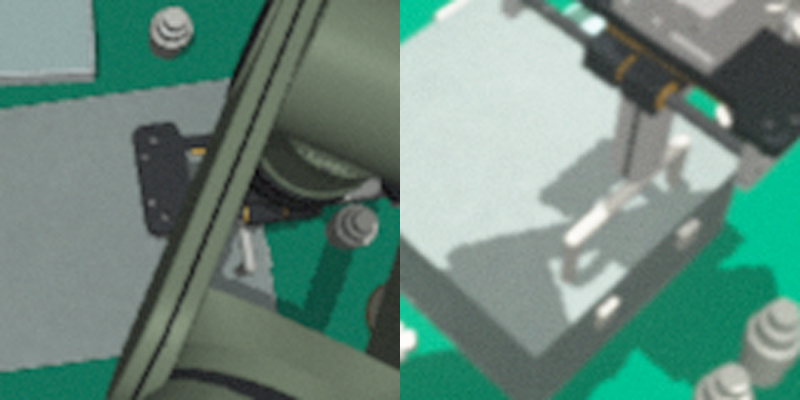

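The side crop shows the shut fingers reaching down to the bar at crop (630,180), but it's unclear which side of it they are on. I'll zoom in.

Run:
```python
from h import *
S=cam('side')
b=cv2.resize(S[0][200:260,270:350],(800,600),interpolation=2)
for x,c in((g(0.0,-.093,.131),(255,0,0)),(g(.05,-.093,.131),(255,0,0)),(g(-.05,-.093,.131),(255,0,0)),(arm.sense()['tool_pos'],(255,255,0))):
    p=(proj(S,x)-[270,200])*10+5;cv2.circle(b,tuple(int(v) for v in p),4,c,-1)
cv2.imwrite('pics/crop3.png',b[...,::-1])
```

```text
(no output)
```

View pics/crop3.png

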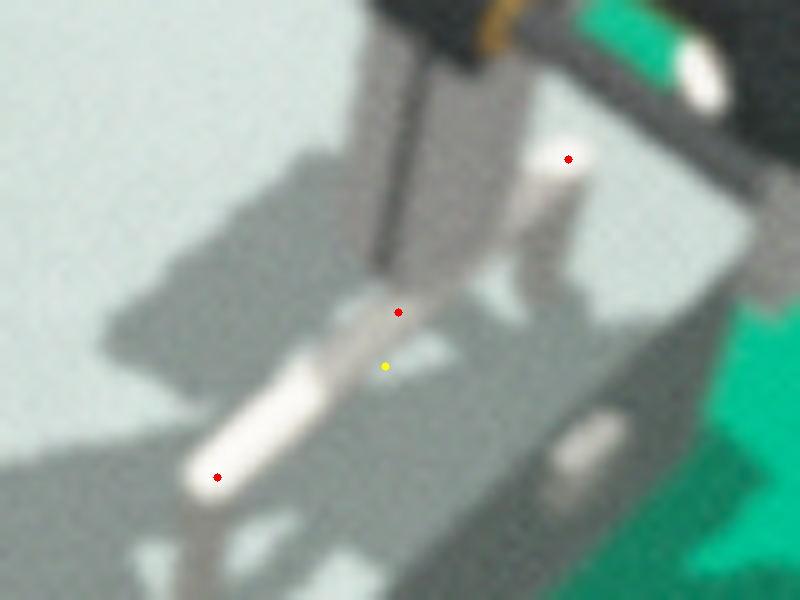

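The red dots show the bar measurement is right. The finger tips end at about crop (380,275), which is pixel (308,227.5), just above the bar. I'll compare the finger axis with the tool axis.

Run:
```python
from h import *
S=cam('side');p=arm.sense()['tool_pos']
for off in(-.008,0,.008):
  for h in(0,.02,.03,.05,.08): print(off,h,((proj(S,p+GR@[off,0,h])-[270,200])*10+5).round(0))
```

```text
-0.008 0 [358. 392.]
-0.008 0.02 [370. 332.]
-0.008 0.03 [376. 300.]
-0.008 0.05 [389. 236.]
-0.008 0.08 [409. 133.]
0 0 [386. 367.]
0 0.02 [398. 306.]
0 0.03 [405. 275.]
0 0.05 [418. 210.]
0 0.08 [440. 107.]
0.008 0 [413. 341.]
0.008 0.02 [426. 281.]
0.008 0.03 [433. 249.]
0.008 0.05 [447. 184.]
0.008 0.08 [469.  81.]
```

Call:
send_rows(
  deltas=[
    {"dx": 0, "dy": 0, "dz": 0, "wx": 0, "wy": 0, "wz": 0, "jaw": -0.1},
    {"dx": 0, "dy": 0, "dz": 0, "wx": 0, "wy": 0, "wz": 0, "jaw": -0.1},
    {"dx": 0, "dy": 0, "dz": 0, "wx": 0, "wy": 0, "wz": 0, "jaw": -0.1},
    {"dx": 0, "dy": 0, "dz": 0, "wx": 0, "wy": 0, "wz": 0, "jaw": -0.1},
    {"dx": 0, "dy": 0, "dz": 0, "wx": 0, "wy": 0, "wz": 0, "jaw": -0.1},
    {"dx": 0, "dy": 0, "dz": 0.6, "wx": 0, "wy": 0, "wz": 0, "jaw": -0.1},
    {"dx": 0, "dy": 0, "dz": 1.2, "wx": 0, "wy": 0, "wz": 0, "jaw": -0.1},
    {"dx": 0, "dy": 0, "dz": 1.2, "wx": 0, "wy": 0, "wz": 0, "jaw": -0.1},
  ],
)

```text
time_s: 4.8
tool_pos: [0.5645, -0.1795, 0.0992]
orientation: [3.14, -0.003, -3.034]
ft_force: [-0.0, 0.0, -0.5]
opening: 0.451
grasp_force: 0.0
```

Call:
send_rows(
  deltas=[
    {"dx": 0, "dy": 0, "dz": 0.4, "wx": 0, "wy": 0, "wz": 0, "jaw": -0.1},
    {"dx": 0, "dy": 0, "dz": 0.8, "wx": 0, "wy": 0, "wz": 0, "jaw": -0.1},
    {"dx": 0, "dy": 0, "dz": 0.8, "wx": 0, "wy": 0, "wz": 0, "jaw": -1},
    {"dx": 0, "dy": 0, "dz": 0.8, "wx": 0, "wy": 0, "wz": 0, "jaw": -1},
    {"dx": 0, "dy": 0, "dz": 0.8, "wx": 0, "wy": 0, "wz": 0, "jaw": -1},
    {"dx": 0, "dy": 0, "dz": 0.8, "wx": 0, "wy": 0, "wz": 0, "jaw": -1},
    {"dx": 0, "dy": 0, "dz": 0.8, "wx": 0, "wy": 0, "wz": 0, "jaw": -1},
  ],
)

```text
time_s: 5.5
tool_pos: [0.5658, -0.1801, 0.0931]
orientation: [-3.141, 0.0, -3.034]
ft_force: [0.7, 0.9, -0.1]
opening: 0.096
grasp_force: 25.0
```

Gripped, but only near the tips. I'll open, go about 15 mm deeper and grip again.

Call:
send_rows(
  deltas=[
    {"dx": 0, "dy": 0, "dz": 0, "wx": 0, "wy": 0, "wz": 0, "jaw": -0.4},
    {"dx": 0, "dy": 0, "dz": 0, "wx": 0, "wy": 0, "wz": 0, "jaw": -0.4},
    {"dx": 0, "dy": 0, "dz": 0, "wx": 0, "wy": 0, "wz": 0, "jaw": -0.4},
    {"dx": 0, "dy": 0, "dz": 0.5, "wx": 0, "wy": 0, "wz": 0, "jaw": -0.4},
    {"dx": 0, "dy": 0, "dz": 1.0, "wx": 0, "wy": 0, "wz": 0, "jaw": -0.4},
    {"dx": 0, "dy": 0, "dz": 1.4, "wx": 0, "wy": 0, "wz": 0, "jaw": -0.4},
    {"dx": 0, "dy": 0, "dz": 1.4, "wx": 0, "wy": 0, "wz": 0, "jaw": -0.4},
  ],
)

```text
time_s: 6.2
tool_pos: [0.5647, -0.1796, 0.0776]
orientation: [3.14, -0.002, -3.034]
ft_force: [-0.4, 0.0, -0.6]
opening: 0.299
grasp_force: 0.0
```

Call:
send_rows(
  deltas=[
    {"dx": 0, "dy": 0, "dz": 0, "wx": 0, "wy": 0, "wz": 0, "jaw": -1},
    {"dx": 0, "dy": 0, "dz": 0, "wx": 0, "wy": 0, "wz": 0, "jaw": -1},
    {"dx": 0, "dy": 0, "dz": 0, "wx": 0, "wy": 0, "wz": 0, "jaw": -1},
    {"dx": 0, "dy": 0, "dz": 0, "wx": 0, "wy": 0, "wz": 0, "jaw": -1},
  ],
)

```text
time_s: 6.6
tool_pos: [0.5658, -0.1801, 0.0791]
orientation: [-3.141, 0.0, -3.034]
ft_force: [0.8, 0.0, -0.1]
opening: 0.097
grasp_force: 25.0
```

Run:
```python
from h import *
S=cam('side');p=arm.sense()['tool_pos'];st()
b=cv2.resize(S[0][190:260,262:350],(800,636),interpolation=2)[:600]
cv2.imwrite('pics/crop4.png',b[...,::-1])
```

```text
6.65 [ 0.5658 -0.1801  0.0791] [-3.141  0.    -3.034] q [-0.45  0.33  1.58  0.    1.23 -2.13] F [0.1 0.  0.3] op 0.098 25.0
```

View pics/crop4.png

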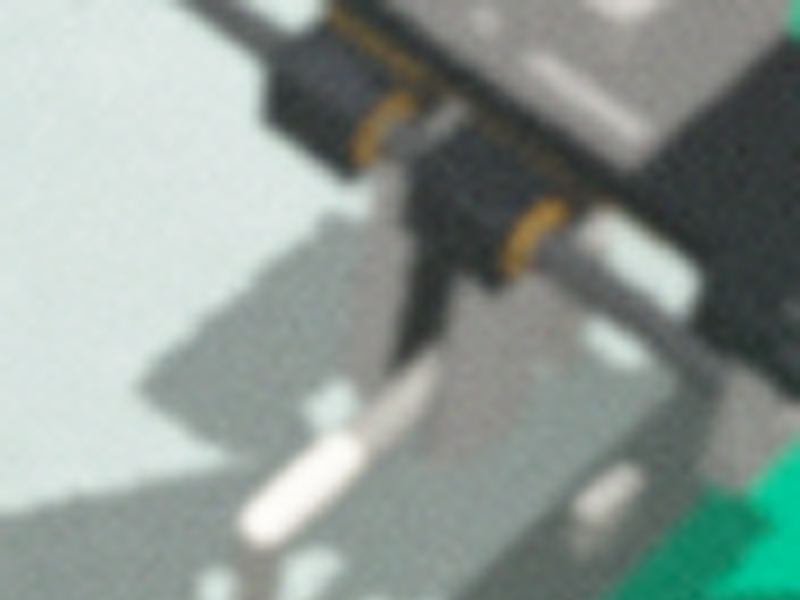

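The bar is now well between the pads, with the fingertips below it. Next I swing the lid along the arc, tool kept upright.

Call:
send_rows(
  deltas=[
    {"dx": 0, "dy": 0.6, "dz": -2.1, "wx": 0, "wy": 0, "wz": 0, "jaw": -1},
    {"dx": 0, "dy": 1.3, "dz": -4.0, "wx": 0, "wy": 0, "wz": 0, "jaw": -1},
    {"dx": 0, "dy": 2.3, "dz": -5.9, "wx": 0, "wy": 0, "wz": 0, "jaw": -1},
    {"dx": 0, "dy": 3.4, "dz": -7.7, "wx": 0, "wy": 0, "wz": 0, "jaw": -1},
    {"dx": 0, "dy": 3.4, "dz": -7.7, "wx": 0, "wy": 0, "wz": 0, "jaw": -1},
  ],
)

```text
time_s: 7.15
tool_pos: [0.5624, -0.1462, 0.158]
orientation: [-3.139, 0.002, -3.033]
ft_force: [-0.6, -1.9, -0.5]
opening: 0.095
grasp_force: 25.0
```

Run:
```python
from h import *
st()
print((20.8-20.8*np.cos(.4)+4.6*np.sin(.4)))
d([(g(0,-.093+.034,.079+.077),3.25)])
```

```text
7.15 [ 0.5624 -0.1462  0.158 ] [-3.139e+00  2.000e-03 -3.033e+00] q [-0.4   0.23  1.54 -0.    1.37 -2.08] F [-0.6 -1.9 -0.5] op 0.095 25.0
3.4332556993597816
dxyz [ 0.05 -0.04  0.2 ] w [-0.002  0.002  0.   ]
```

Call:
send_rows(
  deltas=[
    {"dx": 0, "dy": 1.4, "dz": -1.7, "wx": 0, "wy": 0, "wz": 0, "jaw": -1},
    {"dx": 0, "dy": 2.8, "dz": -3.2, "wx": 0, "wy": 0, "wz": 0, "jaw": -1},
    {"dx": 0, "dy": 4.5, "dz": -4.6, "wx": 0, "wy": 0, "wz": 0, "jaw": -1},
    {"dx": 0, "dy": 6.2, "dz": -5.8, "wx": 0, "wy": 0, "wz": 0, "jaw": -1},
    {"dx": 0, "dy": 8.1, "dz": -6.9, "wx": 0, "wy": 0, "wz": 0, "jaw": -1},
    {"dx": 0, "dy": 10, "dz": -7.7, "wx": 0, "wy": 0, "wz": 0, "jaw": -1},
    {"dx": 0, "dy": 12.1, "dz": -8.3, "wx": 0, "wy": 0, "wz": 0, "jaw": -1},
    {"dx": 0, "dy": 14.2, "dz": -8.8, "wx": 0, "wy": 0, "wz": 0, "jaw": -1},
  ],
)

```text
time_s: 7.95
tool_pos: [0.5482, -0.0062, 0.246]
orientation: [-3.138, 0.004, -3.036]
ft_force: [1.8, -2.5, 1.4]
opening: 0.096
grasp_force: 25.0
```

Call:
send_rows(
  deltas=[
    {"dx": 0, "dy": 2.1, "dz": -0.2, "wx": 0, "wy": 0, "wz": 0, "jaw": -1},
    {"dx": 0, "dy": 4.2, "dz": -0.2, "wx": 0, "wy": 0, "wz": 0, "jaw": -1},
    {"dx": 0, "dy": 6.3, "dz": 0, "wx": 0, "wy": 0, "wz": 0, "jaw": -1},
    {"dx": 0, "dy": 8.4, "dz": 0.4, "wx": 0, "wy": 0, "wz": 0, "jaw": -1},
    {"dx": 0, "dy": 10.4, "dz": 1.1, "wx": 0, "wy": 0, "wz": 0, "jaw": -1},
    {"dx": 0, "dy": 12.4, "dz": 1.9, "wx": 0, "wy": 0, "wz": 0, "jaw": -1},
    {"dx": 0, "dy": 13.4, "dz": 2.4, "wx": 0, "wy": 0, "wz": 0, "jaw": -1},
    {"dx": 0, "dy": 13.4, "dz": 2.4, "wx": 0, "wy": 0, "wz": 0, "jaw": -1},
  ],
)

```text
time_s: 8.75
tool_pos: [0.5338, 0.13, 0.2196]
orientation: [3.14, 0.003, -3.032]
ft_force: [4.5, 2.3, 0.6]
opening: 0.095
grasp_force: 25.0
```

Call:
send_rows(
  deltas=[
    {"dx": 0, "dy": 0.4, "dz": 0.2, "wx": 0, "wy": 0, "wz": 0, "jaw": -0.45},
    {"dx": 0, "dy": 0.8, "dz": 0.4, "wx": 0, "wy": 0, "wz": 0, "jaw": -0.45},
    {"dx": 0, "dy": 0.8, "dz": 0.4, "wx": 0, "wy": 0, "wz": 0, "jaw": -0.45},
    {"dx": 0, "dy": 0.8, "dz": 0.4, "wx": 0, "wy": 0, "wz": 0, "jaw": -0.45},
    {"dx": 0, "dy": 0.8, "dz": -0.5, "wx": 0, "wy": 0, "wz": 0, "jaw": -0.45},
    {"dx": 0, "dy": 1.0, "dz": -2, "wx": 0, "wy": 0, "wz": 0, "jaw": -0.45},
    {"dx": 0, "dy": 1.2, "dz": -4, "wx": 0, "wy": 0, "wz": 0, "jaw": -0.45},
    {"dx": 0, "dy": 1.5, "dz": -7, "wx": 0, "wy": 0, "wz": 0, "jaw": -0.45},
  ],
)

```text
time_s: 9.55
tool_pos: [0.5302, 0.1429, 0.2906]
orientation: [-3.142, -0.002, -3.035]
ft_force: [0.3, -0.1, -0.6]
opening: 0.278
grasp_force: 0.0
```

Call:
send_rows(
  deltas=[
    {"dx": 2, "dy": 0, "dz": -5, "wx": 0, "wy": 0, "wz": 0, "jaw": -0.45},
    {"dx": 5, "dy": 0, "dz": -9, "wx": 0, "wy": 0, "wz": 0, "jaw": -0.45},
    {"dx": 10, "dy": 0, "dz": -9, "wx": 0, "wy": 0, "wz": 0, "jaw": 0},
    {"dx": 15, "dy": 0, "dz": -9, "wx": 0, "wy": 0, "wz": 0, "jaw": 0},
    {"dx": 15, "dy": 0, "dz": -9, "wx": 0, "wy": 0, "wz": 0, "jaw": 0},
  ],
)

```text
time_s: 10.05
tool_pos: [0.3779, 0.127, 0.383]
orientation: [3.141, 0.005, -3.034]
ft_force: [0.1, 0.6, 0.3]
opening: 0.482
grasp_force: 0.0
```

Run:
```python
from h import *
st();T=cam('top');S=cam('side')
a=cv2.resize(T[0][130:290,180:380],(400,320),interpolation=2)
b=cv2.resize(S[0][130:290,190:390],(400,320),interpolation=2)
cv2.imwrite('pics/p5.png',np.hstack([a,b])[...,::-1])
```

```text
10.05 [0.3779 0.127  0.383 ] [ 3.141  0.005 -3.034] q [ 0.11 -0.27  1.57  0.    1.83 -1.57] F [0.1 0.6 0.3] op 0.482 0.0
```

View pics/p5.png

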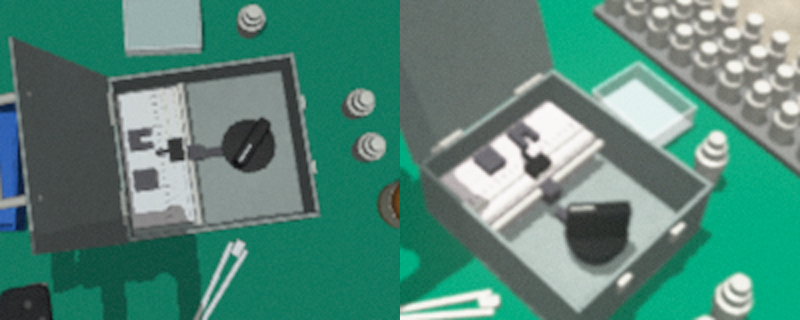

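The lid is open on its stop and the inside is visible. The slot tab is at top crop (140,138) on the +x side, the plain tab at (146,180), the pointer nose at about (158,150), and the knob bar runs from (232,165) to (268,122). Next is a rectified close look at the bed and knob.

```bash
cat >> h.py <<'E'
def rect(c,x0,x1,y0,y1,z,s):  # rows: gauge y up, cols gauge x ; s px/mm (in mm)
    q=[(x0,y1),(x1,y1),(x1,y0),(x0,y0)]
    src=np.float32([proj(c,g(a/1e3,b/1e3,z)) for a,b in q])
    w,h=int((x1-x0)*s),int((y1-y0)*s)
    H=cv2.getPerspectiveTransform(src,np.float32([(0,0),(w,0),(w,h),(0,h)]))
    return cv2.warpPerspective(c[0],H,(w,h),flags=cv2.INTER_CUBIC)
E
python3 - <<'E'
from h import *
T=cam('top');S=cam('side')
a=rect(T,-60,60,40,108,.058,5)[:300];a=rect(T,-60,60,45,105,.058,5)
b=rect(S,-60,60,45,105,.058,5)
for im in(a,b):
    for x in range(-60,60,10): cv2.line(im,((x+60)*5,0),((x+60)*5,6),(255,0,0),1)
k=rect(T,-45,45,-95,-5,.078,2);o=np.zeros((600,800,3),np.uint8)
o[:300,:600]=a;o[300:,:600]=b;o[:180,610:790]=k
o[300:480,610:790]=rect(S,-45,45,-95,-5,.078,2)
cv2.imwrite('pics/p6.png',o[...,::-1])
# knob bar: dark mask
g0=cv2.cvtColor(rect(T,-45,45,-95,-5,.078,4),cv2.COLOR_RGB2GRAY);print(np.percentile(g0,[1,10,30,50,80]))
m=(g0<25).astype(np.uint8)
for kk in cv2.findContours(m,0,2)[0]:
    if cv2.contourArea(kk)>200:print(cv2.minAreaRect(kk),cv2.contourArea(kk))
E
```

```text
[ 30.  45.  54. 142. 147.]
((80.15010833740234, 87.06593322753906), (23.088699340820312, 41.495967864990234), 52.76516342163086) 516.5
```

View pics/p6.png

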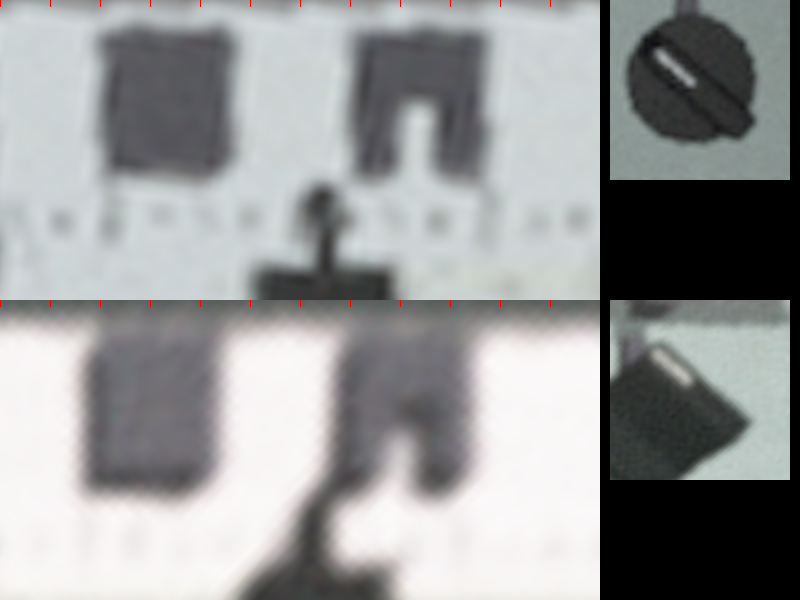

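Rectified top view: the slot tab spans columns 353–487 with the slot at about 419, so gauge x ≈ +24 mm. The nose is at column 323, so x ≈ +4.5 mm. That gives knob ≈ 3.875 rad, which matches the bar seen at about -40°. The slot needs about 1.62 rad clockwise.

Run:
```python
from h import *
p=g(0,-.05,0)[:2];d([(np.r_[p,.35],2.518),(np.r_[p,.12],2.518)])
```

```text
dxyz [-14.88 -28.23   3.1 ] w [0.001 0.002 0.731]
dxyz [-14.84 -28.23  26.1 ] w [0.001 0.002 0.731]
```

Call:
send_rows(
  deltas=[
    {"dx": -14.9, "dy": -28.2, "dz": 0, "wx": 0, "wy": 0, "wz": 0.731, "jaw": -0.2},
    {"dx": -14.9, "dy": -28.2, "dz": 0, "wx": 0, "wy": 0, "wz": 0.731, "jaw": -0.2},
    {"dx": -14.9, "dy": -28.2, "dz": 0, "wx": 0, "wy": 0, "wz": 0.731, "jaw": -0.2},
    {"dx": -14.9, "dy": -28.2, "dz": 0, "wx": 0, "wy": 0, "wz": 0.731, "jaw": -0.2},
    {"dx": -14.9, "dy": -28.2, "dz": 0, "wx": 0, "wy": 0, "wz": 0.731, "jaw": -0.2},
    {"dx": -14.9, "dy": -28.2, "dz": 0, "wx": 0, "wy": 0, "wz": 0.731, "jaw": -0.2},
    {"dx": -14.9, "dy": -28.2, "dz": 0, "wx": 0, "wy": 0, "wz": 0.731, "jaw": -0.2},
    {"dx": -14.9, "dy": -28.2, "dz": 0, "wx": 0, "wy": 0, "wz": 0.731, "jaw": -0.2},
  ],
)

```text
time_s: 11.05
tool_pos: [0.5618, -0.1406, 0.3766]
orientation: [-3.14, -0.004, 2.514]
ft_force: [-0.3, 0.7, -0.2]
opening: 0.401
grasp_force: 0.0
```

Run:
```python
from h import *
st();p=g(0,-.05,0)[:2];d([(np.r_[p,.12],2.518)])
```

```text
11.05 [ 0.5618 -0.1406  0.3766] [-3.14  -0.004  2.514] q [-0.39  0.15  1.19 -0.    1.81 -1.34] F [-0.3  0.7 -0.2] op 0.401 0.0
dxyz [ 0.12  0.22 25.66] w [-0.001 -0.005 -0.004]
```

Call:
send_rows(
  deltas=[
    {"dx": 0.1, "dy": 0.2, "dz": 28, "wx": 0, "wy": 0, "wz": 0, "jaw": -0.2},
    {"dx": 0.1, "dy": 0.2, "dz": 28, "wx": 0, "wy": 0, "wz": 0, "jaw": -0.2},
    {"dx": 0.1, "dy": 0.2, "dz": 28, "wx": 0, "wy": 0, "wz": 0, "jaw": -0.2},
    {"dx": 0.1, "dy": 0.2, "dz": 28, "wx": 0, "wy": 0, "wz": 0, "jaw": -0.2},
    {"dx": 0.1, "dy": 0.2, "dz": 28, "wx": 0, "wy": 0, "wz": 0, "jaw": -0.2},
    {"dx": 0.1, "dy": 0.2, "dz": 28, "wx": 0, "wy": 0, "wz": 0, "jaw": -0.2},
    {"dx": 0.1, "dy": 0.2, "dz": 28, "wx": 0, "wy": 0, "wz": 0, "jaw": -0.2},
    {"dx": 0.1, "dy": 0.2, "dz": 28, "wx": 0, "wy": 0, "wz": 0, "jaw": -0.2},
  ],
)

```text
time_s: 11.85
tool_pos: [0.5609, -0.1346, 0.1002]
orientation: [3.141, -0.0, 2.519]
ft_force: [-0.8, -0.4, 1.0]
opening: 0.402
grasp_force: 0.0
```

Run:
```python
from h import *
st();p=g(0,-.05,0)[:2];d([(np.r_[p,.016],2.518)])
S=cam('side');t=arm.sense()['tool_pos']
u=proj(S,t).astype(int);print(u)
x0,y0=u[0]-50,u[1]-50
b=cv2.resize(S[0][y0:y0+75,x0:x0+100],(800,600),interpolation=2)
for h,c in((0,(255,255,0)),(.02,(255,0,0)),(.036,(0,255,0))):
    for s in(-1,1):
        q=(proj(S,t+np.r_[0,0,h]+s*.019*np.r_[np.sin(2.518),-np.cos(2.518),0])-[x0,y0])*8+4;cv2.circle(b,tuple(int(v) for v in q),4,c,-1)
cv2.imwrite('pics/p7.png',b[...,::-1])
```

```text
11.85 [ 0.5609 -0.1346  0.1002] [ 3.141 -0.     2.519] q [-0.39  0.27  1.61  0.    1.26 -1.33] F [-0.8 -0.4  1. ] op 0.402 0.0
dxyz [-0.19 -0.25  8.42] w [ 0.    -0.     0.001]
[290 224]
```

View pics/p7.png

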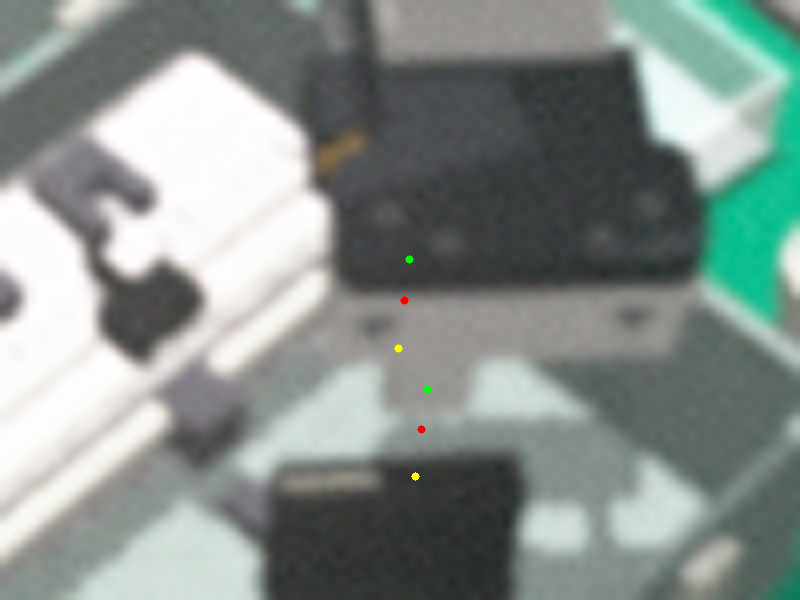

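The fingertips are centred over the knob bar (bar top edge at about (400,470)), with the tip about 35 mm above the reported TCP. I'll descend in steps while watching the force.

Call:
send_rows(
  deltas=[
    {"dx": -0.2, "dy": -0.25, "dz": 2, "wx": 0, "wy": 0, "wz": 0, "jaw": -0.2},
    {"dx": -0.2, "dy": -0.25, "dz": 4, "wx": 0, "wy": 0, "wz": 0, "jaw": -0.2},
    {"dx": -0.2, "dy": -0.25, "dz": 6, "wx": 0, "wy": 0, "wz": 0, "jaw": -0.2},
    {"dx": -0.2, "dy": -0.25, "dz": 6, "wx": 0, "wy": 0, "wz": 0, "jaw": -0.2},
  ],
)

```text
time_s: 12.3
tool_pos: [0.5607, -0.1382, 0.0402]
orientation: [-3.142, -0.0, 2.518]
ft_force: [-0.1, 0.9, -0.4]
opening: 0.396
grasp_force: 0.0
```

Call:
send_rows(
  deltas=[
    {"dx": 0, "dy": 0, "dz": 0.6, "wx": 0, "wy": 0, "wz": 0, "jaw": -0.2},
    {"dx": 0, "dy": 0, "dz": 1.2, "wx": 0, "wy": 0, "wz": 0, "jaw": -0.2},
    {"dx": 0, "dy": 0, "dz": 1.5, "wx": 0, "wy": 0, "wz": 0, "jaw": -0.2},
    {"dx": 0, "dy": 0, "dz": 1.5, "wx": 0, "wy": 0, "wz": 0, "jaw": -0.2},
  ],
)

```text
time_s: 12.7
tool_pos: [0.5606, -0.1384, 0.025]
orientation: [3.142, 0.0, 2.518]
ft_force: [-0.8, -0.1, 0.4]
opening: 0.398
grasp_force: 0.0
```

Positioned without any contact, so I close.

Call:
send_rows(
  deltas=[
    {"dx": 0, "dy": 0, "dz": 0, "wx": 0, "wy": 0, "wz": 0, "jaw": -1},
    {"dx": 0, "dy": 0, "dz": 0, "wx": 0, "wy": 0, "wz": 0, "jaw": -1},
    {"dx": 0, "dy": 0, "dz": 0, "wx": 0, "wy": 0, "wz": 0, "jaw": -1},
    {"dx": 0, "dy": 0, "dz": 0, "wx": 0, "wy": 0, "wz": 0, "jaw": -1},
    {"dx": 0, "dy": 0, "dz": 0, "wx": 0, "wy": 0, "wz": 0, "jaw": -1},
  ],
  grip_force=30,
)

```text
time_s: 13.2
tool_pos: [0.5611, -0.138, 0.0251]
orientation: [3.141, 0.001, 2.518]
ft_force: [1.1, 1.9, 1.1]
opening: 0.165
grasp_force: 30.0
```

Gripped at 15.5 mm, which fits the 16 mm bar. First turn: 0.5 rad clockwise (+wz, since the tool's z points down).

Call:
send_rows(
  deltas=[
    {"dx": 0, "dy": 0, "dz": 0, "wx": 0, "wy": 0, "wz": 0.1, "jaw": -1},
    {"dx": 0, "dy": 0, "dz": 0, "wx": 0, "wy": 0, "wz": 0.2, "jaw": -1},
    {"dx": 0, "dy": 0, "dz": 0, "wx": 0, "wy": 0, "wz": 0.3, "jaw": -1},
    {"dx": 0, "dy": 0, "dz": 0, "wx": 0, "wy": 0, "wz": 0.4, "jaw": -1},
    {"dx": 0, "dy": 0, "dz": 0, "wx": 0, "wy": 0, "wz": 0.5, "jaw": -1},
    {"dx": 0, "dy": 0, "dz": 0, "wx": 0, "wy": 0, "wz": 0.5, "jaw": -1},
  ],
)

```text
time_s: 13.8
tool_pos: [0.5607, -0.1383, 0.0251]
orientation: [3.141, 0.0, 2.018]
ft_force: [0.9, 1.7, 2.4]
opening: 0.166
grasp_force: 30.0
```

```bash
cat >> h.py <<'E'
def prof():
    st()
    for n in('top','side'):
        c=cam(n)
        for nm,a,b,z,thr in(('slide',54,57,.062,60),('nose',62,66,.055,90),('tabs',78,84,.058,135),('slot',74,80,.058,135)):
            r=cv2.cvtColor(rect(c,-60,60,a,b,z,5),cv2.COLOR_RGB2GRAY).mean(0)
            t=(r.max()+r.min())/2;m=np.flatnonzero(np.diff((r<t).astype(int)))
            print(n,nm,'min',r.min().round(),'max',r.max().round(),'edges',(m/5-60).round(1))
E
python3 -c "
from h import *
prof()"
```

```text
13.8 [ 0.5607 -0.1383  0.0251] [3.141 0.    2.018] q [-0.39  0.37  1.66  0.    1.12 -0.84] F [0.9 1.7 2.4] op 0.166 30.0
top slide min 54.0 max 208.0 edges [ 7.6 12.8]
top nose min 56.0 max 206.0 edges [ 9.2 13.8]
top tabs min 66.0 max 206.0 edges [-40.2 -14.    9.6  20.   26.6  36.8]
top slot min 76.0 max 204.0 edges [-39.8 -13.6  10.2  19.6  26.4  37.2]
side slide min 79.0 max 255.0 edges [3.  9.6]
side nose min 82.0 max 255.0 edges [ 7.8 13.8]
side tabs min 98.0 max 254.0 edges [-43.  -17.6   6.4  33.2]
side slot min 103.0 max 254.0 edges [-43.2 -17.4   6.   18.4  20.8  33.2]
```

Call:
send_rows(
  deltas=[
    {"dx": 0, "dy": 0, "dz": 0, "wx": 0, "wy": 0, "wz": 0.12, "jaw": -1},
    {"dx": 0, "dy": 0, "dz": 0, "wx": 0, "wy": 0, "wz": 0.24, "jaw": -1},
    {"dx": 0, "dy": 0, "dz": 0, "wx": 0, "wy": 0, "wz": 0.36, "jaw": -1},
    {"dx": 0, "dy": 0, "dz": 0, "wx": 0, "wy": 0, "wz": 0.48, "jaw": -1},
    {"dx": 0, "dy": 0, "dz": 0, "wx": 0, "wy": 0, "wz": 0.6, "jaw": -1},
    {"dx": 0, "dy": 0, "dz": 0, "wx": 0, "wy": 0, "wz": 0.7, "jaw": -1},
    {"dx": 0, "dy": 0, "dz": 0, "wx": 0, "wy": 0, "wz": 0.8, "jaw": -1},
    {"dx": 0, "dy": 0, "dz": 0, "wx": 0, "wy": 0, "wz": 0.8, "jaw": -1},
  ],
)

```text
time_s: 14.7
tool_pos: [0.5599, -0.1383, 0.0251]
orientation: [-3.14, 0.0, 1.219]
ft_force: [-1.5, 2.1, 3.8]
opening: 0.168
grasp_force: 30.0
```

```bash
sed -i "s/('slide',54,57,.062,60)/('slide',38,48,.062,60)/" h.py; python3 -c "
from h import *
prof()"
```

```text
14.7 [ 0.5599 -0.1383  0.0251] [-3.14   0.     1.219] q [-0.39  0.37  1.66 -0.    1.12 -0.04] F [-1.5  2.1  3.8] op 0.168 30.0
top slide min 38.0 max 204.0 edges [ 6.  34.4]
top nose min 76.0 max 207.0 edges [17.6 23.6]
top tabs min 68.0 max 205.0 edges [-40.2 -14.    9.6  20.   26.6  36.8]
top slot min 77.0 max 204.0 edges [-39.8 -13.6  10.2  19.6  26.4  37.2]
side slide min 68.0 max 250.0 edges [-20.4]
side nose min 61.0 max 255.0 edges [-7.8]
side tabs min 61.0 max 255.0 edges [-42.4 -18.4   0.2  43. ]
side slot min 62.0 max 255.0 edges [-42.6 -18.2  -2.2  45.4]
```

The slide is at about 20.4 mm and the tab centre at about 24.0 mm, so about 0.3 rad remains.

Call:
send_rows(
  deltas=[
    {"dx": 0, "dy": 0, "dz": 0, "wx": 0, "wy": 0, "wz": 0.1, "jaw": -1},
    {"dx": 0, "dy": 0, "dz": 0, "wx": 0, "wy": 0, "wz": 0.2, "jaw": -1},
    {"dx": 0, "dy": 0, "dz": 0, "wx": 0, "wy": 0, "wz": 0.3, "jaw": -1},
    {"dx": 0, "dy": 0, "dz": 0, "wx": 0, "wy": 0, "wz": 0.3, "jaw": -1},
    {"dx": 0, "dy": 0, "dz": 0, "wx": 0, "wy": 0, "wz": 0.3, "jaw": -1},
  ],
)

```text
time_s: 15.3
tool_pos: [0.5597, -0.1382, 0.0251]
orientation: [-3.14, 0.001, 0.92]
ft_force: [-3.5, 1.0, 6.0]
opening: 0.168
grasp_force: 30.0
```

Run:
```python
from h import *
prof()
T=cam('top')
a=cv2.resize(rect(T,0,50,35,105,.058,8),(400,560))
c=cv2.resize(T[0][150:250,225:325],(390,390),interpolation=2)
o=np.zeros((560,800,3),np.uint8);o[:,:400]=a;o[:390,410:]=c
for x in range(0,50,2): cv2.line(o,(x*8,0),(x*8,5+5*(x%10==0)),(255,0,0),1)
cv2.imwrite('pics/p8.png',o[...,::-1])
```

```text
15.3 [ 0.5597 -0.1382  0.0251] [-3.14e+00  1.00e-03  9.20e-01] q [-0.39  0.37  1.66 -0.    1.12  0.26] F [-3.5  1.   6. ] op 0.168 30.0
top slide min 45.0 max 204.0 edges [ 9.2 37.6]
top nose min 50.0 max 207.0 edges [22.2 27. ]
top tabs min 67.0 max 205.0 edges [-40.2 -14.    9.8  20.   26.6  36.8]
top slot min 77.0 max 205.0 edges [-40.  -13.4  10.2  19.6  26.4  37.4]
side slide min 60.0 max 250.0 edges [-17.   47.4  53.8]
side nose min 55.0 max 254.0 edges [-14.2]
side tabs min 56.0 max 254.0 edges [-42.4 -18.4   0.4]
side slot min 58.0 max 254.0 edges [-42.6 -18.4  -3.4]
```

View pics/p8.png

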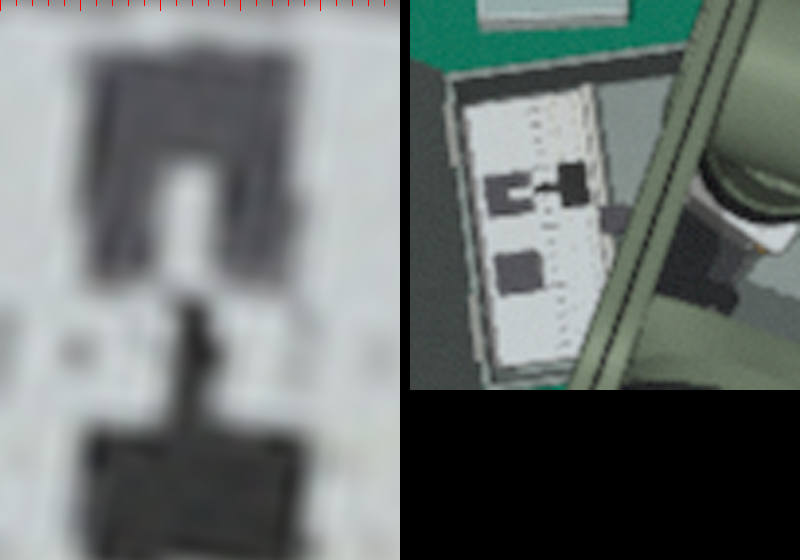

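The nose is at column ~191 (23.8 mm). The slot is at ~188 (23.5 mm) and the tab centre at ~192 (24.0 mm), so the nose is centred well within the ±2 mm margin. I release, lift and check again.

Call:
send_rows(
  deltas=[
    {"dx": 0, "dy": 0, "dz": 0, "wx": 0, "wy": 0, "wz": 0, "jaw": -0.3},
    {"dx": 0, "dy": 0, "dz": 0, "wx": 0, "wy": 0, "wz": 0, "jaw": -0.3},
    {"dx": 0, "dy": 0, "dz": 0, "wx": 0, "wy": 0, "wz": 0, "jaw": -0.3},
    {"dx": 0, "dy": 0, "dz": 0, "wx": 0, "wy": 0, "wz": 0, "jaw": -0.3},
    {"dx": 0, "dy": 0, "dz": -2, "wx": 0, "wy": 0, "wz": 0, "jaw": -0.3},
    {"dx": 0, "dy": 0, "dz": -5, "wx": 0, "wy": 0, "wz": 0, "jaw": -0.3},
    {"dx": 0, "dy": 0, "dz": -10, "wx": 0, "wy": 0, "wz": 0, "jaw": -0.3},
    {"dx": 0, "dy": 0, "dz": -15, "wx": 0, "wy": 0, "wz": 0, "jaw": -0.3},
  ],
)

```text
time_s: 16.25
tool_pos: [0.5596, -0.138, 0.1752]
orientation: [-3.139, 0.001, 0.918]
ft_force: [0.2, -1.2, 0.4]
opening: 0.35
grasp_force: 0.0
```

Call:
send_rows(
  deltas=[
    {"dx": 0, "dy": 0, "dz": -5, "wx": 0, "wy": 0, "wz": 0, "jaw": -0.3},
    {"dx": 0, "dy": 0, "dz": -10, "wx": 0, "wy": 0, "wz": 0, "jaw": -0.3},
    {"dx": -4, "dy": 0, "dz": -15, "wx": 0, "wy": 0, "wz": 0, "jaw": -0.3},
    {"dx": -8, "dy": 0, "dz": -15, "wx": 0, "wy": 0, "wz": 0, "jaw": -0.3},
    {"dx": -12, "dy": 0, "dz": -15, "wx": 0, "wy": 0, "wz": 0, "jaw": -0.3},
    {"dx": -12, "dy": 0, "dz": -15, "wx": 0, "wy": 0, "wz": 0, "jaw": -0.3},
    {"dx": -12, "dy": 0, "dz": -15, "wx": 0, "wy": 0, "wz": 0, "jaw": -0.3},
  ],
)

```text
time_s: 16.95
tool_pos: [0.4873, -0.2342, 0.3247]
orientation: [-3.142, -0.001, 0.916]
ft_force: [-0.5, 0.0, -0.1]
opening: 0.349
grasp_force: 0.0
```

Run:
```python
from h import *
prof()
for n in('top','side'):
    c=cam(n)
    for y0,y1 in((64,67),(66,69),(71,73),(72,74),(74,76)):
        r=cv2.cvtColor(rect(c,10,40,y0,y1,.054,2),cv2.COLOR_RGB2GRAY).mean(0)
        w=np.clip((r.max()+r.min())/2-r,0,None) if y0<70 else None
        print(n,y0,'' if w is None else 'cen %.2f'%((w@np.arange(len(r)))/w.sum()/2+10.25),r.round().astype(int)[10:46].tolist())
```

```text
16.95 [ 0.4873 -0.2342  0.3247] [-3.142e+00 -1.000e-03  9.160e-01] q [-0.61  0.06  1.39  0.    1.69  0.05] F [-0.5  0.  -0.1] op 0.349 0.0
top slide min 46.0 max 212.0 edges [ 9.2 37.6]
top nose min 55.0 max 214.0 edges [22.2 26.8]
top tabs min 70.0 max 213.0 edges [-40.2 -14.    9.6  20.   26.6  36.6]
top slot min 80.0 max 211.0 edges [-39.8 -13.6  10.2  19.6  26.4  37.2]
side slide min 80.0 max 250.0 edges [ 4.8 34.6]
side nose min 92.0 max 254.0 edges [20.8 28. ]
side tabs min 102.0 max 254.0 edges [-43.  -17.6   6.4  33.2]
side slot min 107.0 max 254.0 edges [-43.2 -17.4   6.   18.6  20.8  33.2]
top 64 cen 24.84 [203, 201, 200, 200, 200, 200, 201, 203, 203, 201, 194, 185, 176, 166, 151, 134, 116, 98, 85, 79, 80, 92, 108, 128, 149, 168, 183, 192, 198, 202, 207, 211, 210, 209, 206, 204]
top 66 cen 24.25 [171, 173, 175, 178, 182, 184, 186, 188, 188, 187, 182, 176, 169, 161, 154, 147, 141, 137, 135, 136, 140, 146, 154, 162, 169, 175, 181, 183, 184, 184, 183, 182, 180, 178, 176, 174]
top 71  [91, 96, 98, 96, 95, 94, 96, 105, 116, 129, 142, 157, 174, 188, 197, 205, 210, 213, 213, 210, 
[... 675 characters left out ...]
 243, 243, 242, 238, 231, 221, 209, 195, 179, 163, 147, 132, 119, 109, 101, 96, 96, 98, 105, 114, 125, 138, 153, 167, 181, 194, 205, 215]
side 71  [117, 126, 136, 148, 160, 174, 188, 200, 210, 219, 226, 232, 234, 235, 234, 230, 223, 212, 199, 185, 170, 153, 137, 123, 112, 103, 98, 96, 96, 98, 100, 102, 106, 110, 117, 126]
side 72  [116, 123, 131, 140, 150, 161, 176, 188, 200, 210, 218, 225, 229, 231, 232, 230, 224, 215, 203, 189, 174, 159, 144, 130, 118, 108, 101, 98, 97, 99, 102, 104, 108, 112, 116, 121]
side 74  [123, 127, 131, 138, 146, 155, 166, 176, 185, 196, 206, 214, 220, 223, 223, 222, 218, 213, 206, 195, 182, 167, 152, 138, 127, 119, 113, 108, 106, 106, 108, 110, 113, 116, 120, 124]
```

```bash
python3 -c "
from h import *
print(arm.close_job())"
```

```text
the job is handed in; nothing more can be done
None
```

I handed the job in at about 17 s: the lid rests open, and the pointer's nose is set to the slot by the knob alone, centred to within about 0.5 mm by slide-to-tab measurements in both views. I had no pictures left for a final look, so I did not re-check the lid or the loose things after releasing the knob; no unexpected contact force showed in the readings.

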